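# Free a seized V anvil from its storage block

### The arm

A 6-joint arm with a two-finger parallel gripper is mounted at the origin on a cart in front of the work surface, level with it; the furniture and walls round the work are solid. World frame = base frame: x ahead of the robot, y to its left, z up, the work surface at z = 0. Lengths are in m, angles in rad, forces in N, time in s.
With the tool pointing down it reaches from about 0.25 to 0.85 m from the base axis. Payload 12.5 kg.
Tool frame: the origin (TCP) lies between the finger pads; the fingertips stand 11 mm ahead of it and the grasp point (between the pads) lies 8 mm behind it; z points along the fingers, y is the line along which they close (so a half turn about z gives the same grasp; the last joint's range is limited). The gripper opens to 93 mm and grips with 3 to 60 N. Pads are 15 mm wide; open, the fingers measure 128 mm over their backs; the gripper's body (75 mm by 188 mm) begins 65 mm behind the grasp point.
Start: joints at [1.258, 0.351, 1.652, -0, 1.139, -0.085], TCP at [0.124, 0.536, 0.23] pointing down, gripper open.
Joint ranges: [-2.75, 2.75], [-0.79, 2.1], [0.01, 2.65], [-1.57, 4.71], [0.07, 3.14], [-2.87, 2.87]. Speed limits (rad/s): [2.22, 2.22, 2.79, 3.14, 3.14, 3.14].

### API

Orientations are given as a unit quaternion [x, y, z, w].
In Python, from rig import bot gives the robot as it stands.
- The arm moves only by the tool jog_arm, never from a script. Its argument "steps" is a list of rows, each an object of numbers: "dx", "dy", "dz": the shift along the tool's x, y, z in cm; "spin": the turn about the tool's z in rad; "hand": the gripper's target within -1 to 1 (shut at 1, half-way at 0, fully open at -1). In form: [{"dx": .., "dy": .., "dz": .., "spin": .., "hand": ..}, ...]. A call has exactly 10 rows; each row is the pose to reach, as a shift and turn from the pose commanded when the call began, along the tool's axes at that moment; what a row does not reach only later rows make up. A row lasts 1/12 s, in which the tool goes at most 41.7 mm and 7.16 degrees, less where a joint would pass 70% of its speed; a pose out of reach is approached as far as the arm can. A call with a gripper value outside its range is refused whole. The fingers move at their own pace and stop on an object; the grip force is fixed at half the most. Time passes only in rows, so rows that repeat a pose let the fingers close, or fill a call up. It gives the time, the measured TCP pose, the force, the opening and the grip force at its end, in the units of the state.
- bot.get_obs(): the state, without advancing time (a new reading comes with each control period).
- bot.grab_frame(name): name is "scene" or "top"; returns (picture, depth): 420x560x3 uint8, red, green, blue; 420x560 float32, m along the optical axis (not along the pixel's ray), 0 where there is no reading.
- bot.calibration(name): a dict with "fx", "fy", "cx", "cy" (pixels), "dist" ([k1, k2, p1, p2, k3] as OpenCV has them; the pictures are not rectified), "T" (4x4, takes a point from camera to world coordinates). Camera axes: x right, y down, z forward; pixel columns grow to the right and rows downward; lengths in m; the calibration is good to about 2 mm. A picture is of the moment at which its call begins. calibration takes no time and is no camera call.
- bot.job_done(): hands the job in; it is judged then, once.
The state is a dict: "t": time; "joint_pos": joint angles; "joint_velocities": joint speeds; "tau": joint torques, N m; "ee_pos": TCP position; "tcp_rot": TCP orientation; "force": force on the tool from outside, world axes, zero at the start; "moment": the same for the moment, N m; "width": finger opening in m; "grip_force": force on a finger pad.
Only numpy, scipy, OpenCV 4.12 (cv2) and the standard library are available. Lean on these libraries where they do the work, as an engineer would, in place of code of your own. Each camera call takes 0.05 s, during which the arm holds its last target. There are 200 camera calls.

### The job

The anvil with the V-grooved top has seized in its bore in the aluminium storage block. Free it by twisting it back and forth about its starting heading while pulling up gently - a straight pull only lifts the whole block, which must stay flat on the bench where it is - and then stand it upright on its stem in the specimen tray. Leave the round-topped anvil in the block and the steel slug in the tray alone.

Things in the scene. Friction and masses are not known exactly. Their poses are not given: they have to be found in the camera images.
- v_top: the seized V anvil, 52 mm tall, 0.22 kg: dark stem 24 mm across, 22 mm long; dark collar 40 mm across, 8 mm thick (22 to 30 mm above the foot); bright steel head 30 to 52 mm above the foot, 32 mm wide along its x, 36 mm long along its y, with a V groove along its y in the top. Origin: centre of the stem's foot; z up along the stem
- v_grip (a point): middle of the V anvil's head, on its axis, 41 mm above the foot: grip here across the head's two flat sides (along the anvil's x), hard, 80 N or more: the twist takes up to 0.5 N m. Turning, the stem resists a pull only by the upward share of its rubbing: raise at most about 4 mm per radian of twist until it is out, 22 mm up
- round_top: bystander: the other anvil in the block, with the same stem and collar but a plain round head 32 mm across and 14 mm high. Origin: centre of the stem's foot
- block: loose aluminium storage block, 200 mm along x, 110 mm along y, 44 mm high with its rubber feet, 2.2 kg; a bore 38 mm either side of its centre along x, one anvil in each (which is where varies), stems 22 mm deep, collars on its top, the V anvil's x along the block's x. A straight pull needs about 30 N; about 16 N at a bore tips the block. Origin: centre of the underside
- tray: enamelled specimen tray, 136 mm along its x and 210 mm along its y, rim 18 mm high, floor 2 mm thick. Origin: centre of the underside
- slug: bystander: sawn steel round 28 mm across and 16 mm high, standing in the tray about 65 mm from its centre towards one short end. Origin: centre of the underside
- gap (a point): fixed point on the bench top in the middle of the work area. Two hardness testers, 0.64 m tall, stand fixed on the bench either side of it: nothing solid of theirs lies between y = -0.12 and y = 0.35. The arm starts to the right of both: draw it back to within 0.35 m of the base axis before swinging across, then reach out into the gap

How it is judged:
On the way, in this order (a step that is already met when the one before it is completed fails the run):
1. the V anvil has been twisted at least 15 degrees from its starting heading with its stem still in the bore (angle between the x axis of v_top and the x axis of block, either way round above 0.26 rad and z of v_top in the frame of block below 0.044 m), for 0.05 s.
2. it has been twisted back to within 12 degrees of its starting heading with its stem still in the bore (angle between the x axis of v_top and the x axis of block, either way round below 0.21 rad and z of v_top in the frame of block below 0.044 m).
At the end, for the whole second after the job is handed in: the V anvil stands upright (within 8 degrees) on its stem on the tray's floor, at rest and let go; the block lies flat on the bench with the round-topped anvil still seated in it (x of v_top in the frame of tray between -0.055 and 0.055 m and y of v_top in the frame of tray between -0.092 and 0.092 m and z of v_top in the frame of tray below 0.008 m and angle between v_top's own z axis and vertical below 0.15 rad and linear speed of v_top below 0.02 m/s and angle between block's own z axis and vertical below 0.05 rad and height (world z) of block below 0.006 m and z of round_top in the frame of block below 0.027 m); the robot touches nothing.
It fails at once if the block is lifted or tipped up (by more than 12 mm or 7 degrees) (height (world z) of block above 0.012 m or angle between block's own z axis and vertical above 0.12 rad).
It fails at once if the block is dragged more than 50 mm from its place (distance of block from where it was at the start of the episode above 0.05 m).
It fails at once if the round-topped anvil is pulled up by more than 8 mm in its bore (z of round_top in the frame of block above 0.03 m).
It fails at once if the slug in the tray is moved more than 40 mm (distance of slug from where it was at the start of the episode above 0.04 m).
It also fails if it takes over 59 s, if anything falls off the work surface, if the arm or the gripper's body presses on something with over 40 N, if the wrist force passes 120 N, or if a joint passes its speed limit or range.

## Working session

There is one attempt and no reset: what is moved stays moved. The work goes in short steps, Python scripts to look and compute and a tool call to move; the robot and the scene stay as the last step left them, time stands still between calls to the robot, and variables do not carry over. Pictures are saved under pics/ and viewed, at most 10 in all, crops included, and the job is handed in when it is done.

Besides the shell and the picture viewer there is one more tool, called by a JSON object that holds its "api" and its "payload". jog_arm: Moves the arm, as the interface text tells. Its arguments: {"type":"object","properties":{"steps":{"type":"array"}},"required":["steps"]}

```bash
mkdir -p pics; ls; python3 - <<'E'
from rig import bot
import cv2,numpy as np
o=bot.get_obs();print(o)
for n in("scene","top"):
    p,d=bot.grab_frame(n);cv2.imwrite(f"pics/{n}0.png",p[:,:,::-1]);np.save(f"{n}_d.npy",d);np.save(f"{n}_p.npy",p)
    c=bot.calibration(n);print(n,c)
E
```

```text
pics
{'t': 0.0, 'joint_pos': array([ 1.25840071e+00,  3.51244783e-01,  1.65241991e+00,  3.77135214e-05,
        1.13913679e+00, -8.46098082e-02]), 'joint_velocities': array([-0.00049116,  0.00071737,  0.00148461, -0.00061804,  0.00033207,
        0.00049721]), 'tau': array([-1.26654834e-05, -4.97313917e+01, -2.85262907e+01,  6.99738180e-02,
        2.55670556e-02, -7.29176941e-05]), 'ee_pos': array([0.12406819, 0.53547489, 0.22909834]), 'tcp_rot': array([ 1.13654665e-01,  9.93520131e-01, -5.89172822e-04, -1.35978388e-04]), 'force': array([ 0.0181876 , -0.17400207, -0.38654037]), 'moment': array([-0.01793657, -0.05656049,  0.04260894]), 'grip_force': 0.0, 'width': 0.0931186567133677}
scene {'fx': 506.8805238843791, 'fy': 506.8805238843791, 'cx': 274.69429333326167, 'cy': 213.40967178500176, 'dist': array([-0.14796096,  0.        ,  0.        ,  0.        ,  0.        ]), 'T': array([[-0.76337195, -0.44616626,  0.46711768,  0.22227046],
       [-0.6459353 ,  0.53346249, -0.54606351,  0.58735374],
       [-0.00555465, -0.71857737, -0.69542484,  0.66261197],
       [ 0.        ,  0.        ,  0.        ,  1.        ]])}
top {'fx': 518.567083674758, 'fy': 518.567083674758, 'cx': 285.0827875425888, 'cy': 201.70872548125683, 'dist': array([-0.20221383,  0.        ,  0.        ,  0.        ,  0.        ]), 'T': array([[ 0.00333612, -0.99822827,  0.05940707,  0.55199301],
       [-0.99986501, -0.00237401,  0.01625839,  0.11053336],
       [-0.01608856, -0.05945329, -0.99810143,  0.90717427],
       [ 0.        ,  0.        ,  0.        ,  1.        ]])}
```

View pics/scene0.png

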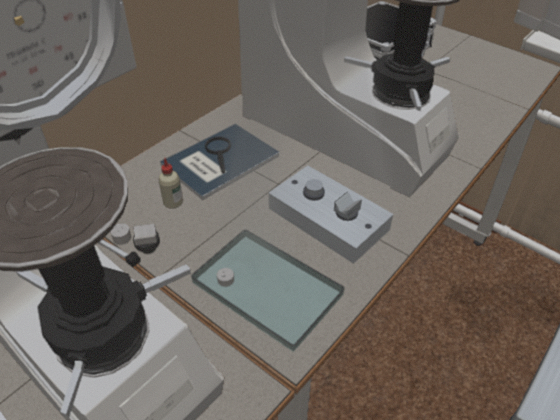

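View pics/top0.png

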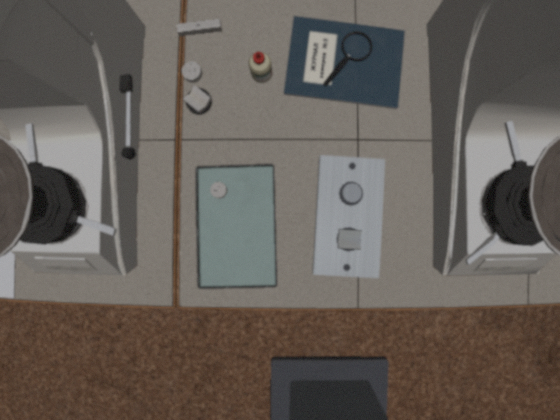

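The scene view shows the tray around (268,287) with the slug at (225,276), and the block with its V head at (347,203) and round head at (314,186). In the top view the block is centred near (350,217), V head at (349,239), round head at (351,193), tray at (236,226), slug at (218,190).

```bash
cat > h.py <<'E'
from rig import bot
import cv2,numpy as np
from scipy.spatial.transform import Rotation as R
def rays(n,uv):
    c=bot.calibration(n);K=np.array([[c['fx'],0,c['cx']],[0,c['fy'],c['cy']],[0,0,1]])
    q=cv2.undistortPoints(np.float64(uv).reshape(-1,1,2),K,np.array(c['dist'])).reshape(-1,2)
    return np.c_[q,np.ones(len(q))],c['T']
def plane(n,uv,z):
    r,T=rays(n,uv);d=r@T[:3,:3].T;return T[:3,3]+d*((z-T[2,3])/d[:,2])[:,None]
def cloud(n,d):
    h,w=d.shape;u,v=np.meshgrid(np.arange(w),np.arange(h))
    r,T=rays(n,np.c_[u.ravel(),v.ravel()])
    return ((r*d.reshape(-1,1))@T[:3,:3].T+T[:3,3]).reshape(h,w,3)
def blobs(n,m,z,amin=60):
    k,l,s,_=cv2.connectedComponentsWithStats(m.astype(np.uint8))
    for i in range(1,k):
        if s[i,4]<amin: continue
        cs,_=cv2.findContours((l==i).astype(np.uint8),cv2.RETR_EXTERNAL,cv2.CHAIN_APPROX_NONE)
        P=plane(n,cs[0].reshape(-1,2),z)[:,:2]
        (c,sz,a)=cv2.minAreaRect((P*1000).astype(np.float32))
        print(n,'z',z,'px',s[i,:5],'c',np.round(c,1),'size',np.round(sz,1),'ang',round(a,1))
def rel(p,yaw=None):
    o=bot.get_obs();Q=R.from_quat(o['tcp_rot'])
    return Q.inv().apply(np.array(p)-o['ee_pos'])*100
E
python3 - <<'E'
from h import *
for n in("top","scene"):
    d=np.load(n+"_d.npy");p=np.load(n+"_p.npy");W=cloud(n,d);z=W[...,2];x=W[...,0];y=W[...,1]
    roi=(d>0)&(x>.36)&(x<.70)&(y>-.12)&(y<.30)
    blk=roi&(y<.06)
    print(n,'bench z',np.median(z[roi&(z<.012)]))
    blobs(n,blk&(z>.03)&(z<.2),.044)
    blobs(n,blk&(z>.0595)&(z<.2),.07,40)
    hsv=cv2.cvtColor(p,cv2.COLOR_RGB2HSV)
    print(hsv[226,236] if n=="top" else hsv[295,275])
    t=roi&(y>.06)&(hsv[...,0]>70)&(hsv[...,0]<105)&(hsv[...,1]>35)
    blobs(n,t,.004,500)
    blobs(n,roi&(y>.06)&(z>.0115),.016,40)
    for uv in ([(349,239),(351,193),(218,190)] if n=="top" else [(347,203),(314,186),(225,276)]):
        print(uv,W[uv[1],uv[0]].round(4))
E
```

```text
top bench z -0.00020130343475521784
top z 0.044 px [ 324  155   61  123 6970] c [580.   10.1] size [101.5 203.3] ang 89.2
top z 0.07 px [342 183  20  19 298] c [617.9  16.5] size [29.3 31. ] ang 0.1
top z 0.07 px [338 229  24  21 441] c [541.8  20. ] size [37.3 32.3] ang 89.9
[ 86  27 131]
top z 0.016 px [312 155  12 120 921] c [583.7  69.1] size [ 18.9 205.3] ang 90.0
top z 0.016 px [195 163  83 126 867] c [563.2 210.7] size [214.8 139.8] ang 1.5
top z 0.016 px [210 182  17  16 211] c [626.  241.5] size [26.1 28.1] ang 0.1
(349, 239) [0.5417 0.0198 0.061 ]
(351, 193) [0.6165 0.0169 0.0664]
(218, 190) [0.625  0.2413 0.0169]
scene bench z 0.00018056631616120145
scene z 0.044 px [ 271  165  122   82 4201] c [576.1  13.7] size [103.5 208.1] ang 87.4
scene z 0.07 px [305 179  18  15 210] c [612.9  23.8] size [30.3 38.5] ang 36.3
scene z 0.07 px [334 192  28  25 390] c [540.  23.] size [48.8 40.9] ang 87.0
[ 86  27 143]
scene z 0.016 px [ 268  191   95   70 1838] c [592.4  57.8] size [ 46.1 222.4] ang 89.8
scene z 0.016 px [ 191  230  154  118 1272] c [563.9 210.6] size [216.1 141.1] ang 1.7
scene z 0.016 px [216 268  18  16 218] c [625.5 243.2] size [27.6 31.6] ang 58.1
(347, 203) [0.5456 0.0153 0.0624]
(314, 186) [0.6151 0.0189 0.0652]
(225, 276) [0.6226 0.245  0.0181]
```

{"api": "jog_arm", "payload": {"steps": [{"dy": -2,"hand": 0},{"dy": -5,"hand": 0},{"dy": -8,"hand": 0},{"dy": -11,"hand": 0},{"dy": -14,"hand": 0},{"dy": -17,"hand": 0},{"dy": -19.5,"hand": 0},{"dy": -21,"hand": 0},{"dy": -21.5,"hand": 0},{"dy": -21.5,"hand": 0}]}}

```text
invalid input
```

{"api": "jog_arm", "payload": {"steps": [{"dx": 0,"dy": -2,"dz": 0,"spin": 0,"hand": 0},{"dx": 0,"dy": -5,"dz": 0,"spin": 0,"hand": 0},{"dx": 0,"dy": -8,"dz": 0,"spin": 0,"hand": 0},{"dx": 0,"dy": -11,"dz": 0,"spin": 0,"hand": 0},{"dx": 0,"dy": -14,"dz": 0,"spin": 0,"hand": 0},{"dx": 0,"dy": -17,"dz": 0,"spin": 0,"hand": 0},{"dx": 0,"dy": -19.5,"dz": 0,"spin": 0,"hand": 0},{"dx": 0,"dy": -21,"dz": 0,"spin": 0,"hand": 0},{"dx": 0,"dy": -21.5,"dz": 0,"spin": 0,"hand": 0},{"dx": 0,"dy": -21.5,"dz": 0,"spin": 0,"hand": 0}]}}

```text
t: 0.93
ee_pos: [0.0756, 0.3259, 0.2298]
tcp_rot: [0.114, 0.994, 0.0, 0.0]
force: [0.7, -0.3, -0.5]
width: 0.0464
grip_force: 0.0
```

{"api": "jog_arm", "payload": {"steps": [{"dx": -2.0,"dy": -0.1,"dz": 0,"spin": 0.06,"hand": 0},{"dx": -5.7,"dy": -0.5,"dz": 0,"spin": 0.17,"hand": 0},{"dx": -9.6,"dy": -1.4,"dz": 0,"spin": 0.29,"hand": 0},{"dx": -13.3,"dy": -2.8,"dz": 0,"spin": 0.41,"hand": 0},{"dx": -16.9,"dy": -4.6,"dz": 0,"spin": 0.53,"hand": 0},{"dx": -20.2,"dy": -6.8,"dz": 0,"spin": 0.65,"hand": 0},{"dx": -23.3,"dy": -9.4,"dz": 0,"spin": 0.77,"hand": 0},{"dx": -26.0,"dy": -12.4,"dz": 0,"spin": 0.89,"hand": 0},{"dx": -28.3,"dy": -15.7,"dz": 0,"spin": 1.01,"hand": 0},{"dx": -30.1,"dy": -18.9,"dz": 0,"spin": 1.12,"hand": 0}]}}

```text
t: 1.77
ee_pos: [0.3282, 0.0723, 0.2298]
tcp_rot: [0.627, 0.779, 0.0, 0.0]
force: [0.8, 0.2, -0.4]
width: 0.0464
grip_force: 0.0
```

```bash
python3 - <<'E'
from h import *
o=bot.get_obs();print(o['ee_pos'],o['joint_pos'])
Y=R.from_quat(o['tcp_rot']).apply([0,1,0]);print('yaw',np.arctan2(Y[1],Y[0]))
for p in([.334,.012,.23],[.5418,.0200,.15]):print(rel(p))
E
```

```text
[0.32816823 0.07233334 0.22980472] [ 7.81629157e-02 -6.15540289e-02  2.14089006e+00 -5.14825881e-05
  1.06147506e+00 -1.38421515e-01]
yaw 0.2166095736904346
[-6.01768459 -0.72711771 -0.01916933]
[-9.70118843 19.7330763   7.9971054 ]
```

{"api": "jog_arm", "payload": {"steps": [{"dx": -1.0,"dy": 0.5,"dz": 0,"spin": 0.03,"hand": 0},{"dx": -3.0,"dy": 2,"dz": 0,"spin": 0.08,"hand": 0},{"dx": -5,"dy": 4.5,"dz": 0.5,"spin": 0.14,"hand": 0},{"dx": -6.5,"dy": 7.5,"dz": 1.5,"spin": 0.2,"hand": 0},{"dx": -7.7,"dy": 10.5,"dz": 3,"spin": 0.24,"hand": 0},{"dx": -8.7,"dy": 13.5,"dz": 4.5,"spin": 0.26,"hand": 0},{"dx": -9.3,"dy": 16.5,"dz": 6,"spin": 0.26,"hand": 0},{"dx": -9.6,"dy": 18.7,"dz": 7.2,"spin": 0.26,"hand": 0},{"dx": -9.7,"dy": 19.7,"dz": 8,"spin": 0.26,"hand": 0},{"dx": -9.7,"dy": 19.7,"dz": 8,"spin": 0.26,"hand": 0}]}}

```text
t: 2.6
ee_pos: [0.5414, 0.0234, 0.147]
tcp_rot: [0.72, 0.694, -0.001, -0.001]
force: [0.2, -0.3, 0.2]
width: 0.046
grip_force: 0.0
```

```bash
python3 - <<'E'
from h import *
o=bot.get_obs();print(o['ee_pos'],o['joint_pos'])
Y=R.from_quat(o['tcp_rot']).apply([0,1,0]);print('yaw',np.arctan2(Y[1],Y[0]))
print(rel([.5418,.0200,.066]))
p,d=bot.grab_frame("scene");cv2.imwrite("pics/s1.png",cv2.resize(p[120:280,230:430,::-1],None,fx=3.5,fy=3.5))
E
```

```text
[0.54138729 0.02339467 0.14701216] [-4.27630736e-02  4.38422439e-01  1.74889796e+00  8.08307083e-05
  9.56663752e-01 -5.86717385e-03]
yaw -0.036942461779242965
[-0.33835873  0.07315104  8.10103677]
```

View pics/s1.png

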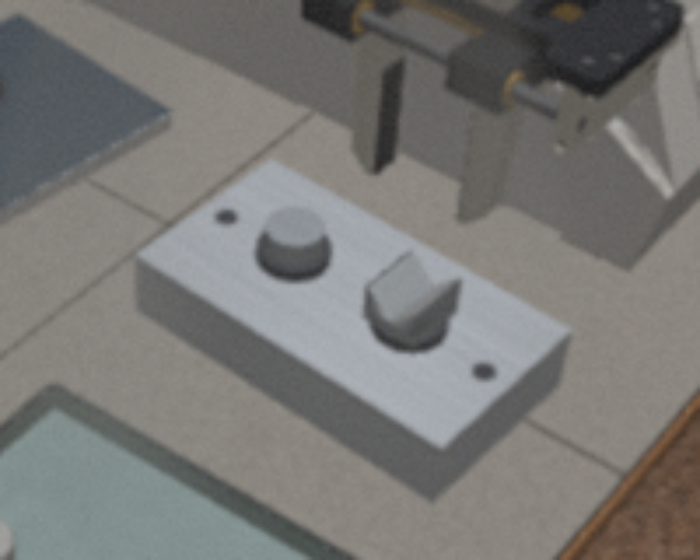

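The crop shows the fingers hovering open above the V head (crop (412,290)), with the round head (292,235) clear. Descend and close.

{"api": "jog_arm", "payload": {"steps": [{"dx": -0.2,"dy": 0.05,"dz": 0.5,"spin": 0,"hand": 0},{"dx": -0.3,"dy": 0.05,"dz": 1.5,"spin": 0,"hand": 0},{"dx": -0.3,"dy": 0.05,"dz": 3,"spin": 0,"hand": 0},{"dx": -0.3,"dy": 0.05,"dz": 4.5,"spin": 0,"hand": 0},{"dx": -0.3,"dy": 0.05,"dz": 6,"spin": 0,"hand": 0},{"dx": -0.3,"dy": 0.05,"dz": 7.2,"spin": 0,"hand": 0},{"dx": -0.3,"dy": 0.05,"dz": 7.9,"spin": 0,"hand": 0},{"dx": -0.3,"dy": 0.05,"dz": 8.1,"spin": 0,"hand": 0},{"dx": -0.3,"dy": 0.05,"dz": 8.1,"spin": 0,"hand": 0},{"dx": -0.3,"dy": 0.05,"dz": 8.1,"spin": 0,"hand": 0}]}}

```text
t: 3.48
ee_pos: [0.5404, 0.0201, 0.0692]
tcp_rot: [0.72, 0.694, 0.0, 0.0]
force: [0.8, -0.3, 0.2]
width: 0.0466
grip_force: 0.0
```

```bash
python3 - <<'E'
from h import *
o=bot.get_obs();print(o['ee_pos'],o['force'])
print(rel([.5418,.0200,.066]))
p,d=bot.grab_frame("scene");cv2.imwrite("pics/s2.png",cv2.resize(p[120:280,230:430,::-1],None,fx=3.5,fy=3.5))
E
```

```text
[0.54044542 0.02014651 0.06918884] [ 0.78845262 -0.3269543   0.19869373]
[-0.00961831  0.13563427  0.31900044]
```

View pics/s2.png

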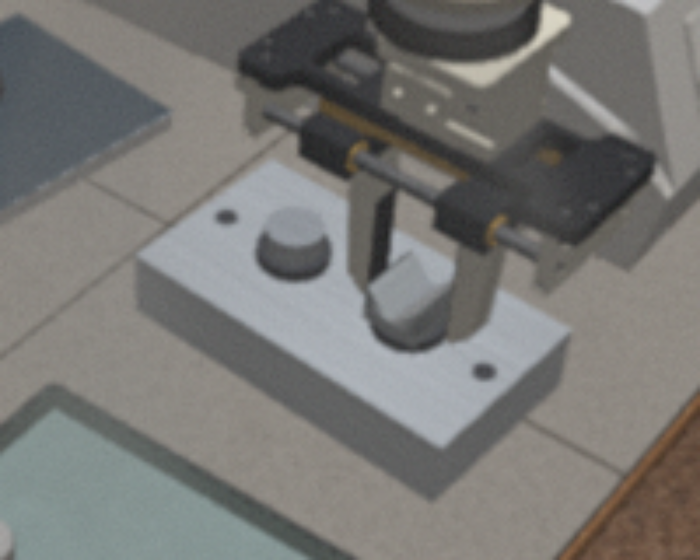

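The fingers straddle the V head (crop (370,285) and (470,335)). Slightly lower, then close.

{"api": "jog_arm", "payload": {"steps": [{"dx": 0,"dy": 0.1,"dz": 0.1,"spin": 0,"hand": 0},{"dx": 0,"dy": 0.1,"dz": 0.2,"spin": 0,"hand": 0},{"dx": 0,"dy": 0.1,"dz": 0.2,"spin": 0,"hand": 0},{"dx": 0,"dy": 0.1,"dz": 0.2,"spin": 0,"hand": 0.3},{"dx": 0,"dy": 0.1,"dz": 0.2,"spin": 0,"hand": 1},{"dx": 0,"dy": 0.1,"dz": 0.2,"spin": 0,"hand": 1},{"dx": 0,"dy": 0.1,"dz": 0.2,"spin": 0,"hand": 1},{"dx": 0,"dy": 0.1,"dz": 0.2,"spin": 0,"hand": 1},{"dx": 0,"dy": 0.1,"dz": 0.2,"spin": 0,"hand": 1},{"dx": 0,"dy": 0.1,"dz": 0.2,"spin": 0,"hand": 1}]}}

```text
t: 4.37
ee_pos: [0.5424, 0.0201, 0.067]
tcp_rot: [0.72, 0.694, 0.001, 0.001]
force: [6.1, 0.1, -2.4]
width: 0.0315
grip_force: 29.9
```

```bash
python3 - <<'E'
from h import *
o=bot.get_obs();print(o['ee_pos'],o['force'],o['moment'],o['grip_force'],o['width'],o['joint_pos'][[0,5]])
E
```

```text
[0.54239379 0.02014532 0.06696829] [ 6.07239276  0.07815488 -2.39381375] [-0.04143558 -0.77226702 -0.06807591] 29.88100279122591 0.03152139020712603 [-0.04873605 -0.01161636]
```

{"api": "jog_arm", "payload": {"steps": [{"dx": 0,"dy": 0.1,"dz": 0,"spin": 0,"hand": 1},{"dx": 0,"dy": 0.1,"dz": 0,"spin": 0.06,"hand": 1},{"dx": 0,"dy": 0.1,"dz": 0,"spin": 0.12,"hand": 1},{"dx": 0,"dy": 0.1,"dz": 0,"spin": 0.18,"hand": 1},{"dx": 0,"dy": 0.1,"dz": 0,"spin": 0.24,"hand": 1},{"dx": 0,"dy": 0.1,"dz": 0,"spin": 0.3,"hand": 1},{"dx": 0,"dy": 0.1,"dz": 0,"spin": 0.36,"hand": 1},{"dx": 0,"dy": 0.1,"dz": 0,"spin": 0.42,"hand": 1},{"dx": 0,"dy": 0.1,"dz": 0,"spin": 0.45,"hand": 1},{"dx": 0,"dy": 0.1,"dz": 0,"spin": 0.45,"hand": 1}]}}

```text
t: 5.2
ee_pos: [0.5423, 0.02, 0.067]
tcp_rot: [0.857, 0.515, 0.0, 0.0]
force: [0.1, -1.2, 4.4]
width: 0.0317
grip_force: 29.8
```

```bash
python3 - <<'E'
from h import *
o=bot.get_obs();print(o['ee_pos'],o['force'],o['moment'],o['grip_force'],o['width'],o['joint_pos'][[0,5]])
p,d=bot.grab_frame("scene");cv2.imwrite("pics/s3.png",cv2.resize(p[120:280,230:430,::-1],None,fx=3.5,fy=3.5))
E
```

```text
[0.54228006 0.02001233 0.06695835] [ 0.07177629 -1.24224063  4.38104894] [-0.14693831  0.20100992  0.13129774] 29.829082265496254 0.03165074658941908 [-0.04875779  0.4393237 ]
```

View pics/s3.png

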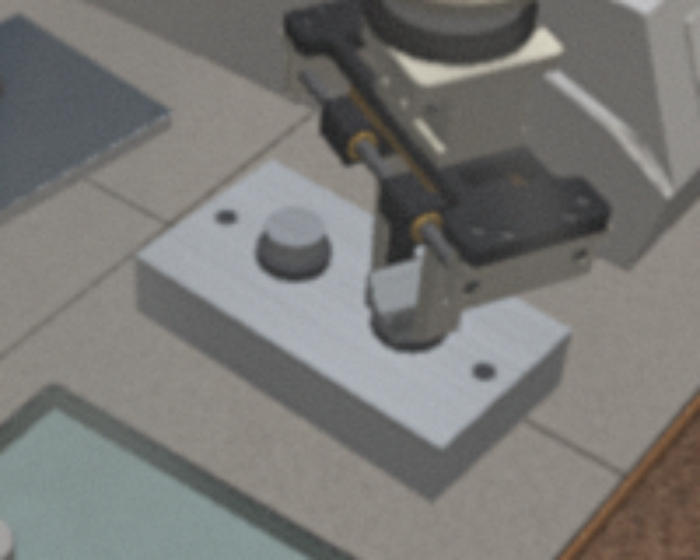

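The V head has turned with the fingers (crop (410,300)) and the block lies unchanged. Now the twist back, raising about 3.3 mm/rad.

{"api": "jog_arm", "payload": {"steps": [{"dx": 0,"dy": 0,"dz": 0,"spin": -0.08,"hand": 1},{"dx": 0,"dy": 0,"dz": -0.03,"spin": -0.17,"hand": 1},{"dx": 0,"dy": 0,"dz": -0.06,"spin": -0.26,"hand": 1},{"dx": 0,"dy": 0,"dz": -0.09,"spin": -0.35,"hand": 1},{"dx": 0,"dy": 0,"dz": -0.12,"spin": -0.44,"hand": 1},{"dx": 0,"dy": 0,"dz": -0.15,"spin": -0.53,"hand": 1},{"dx": 0,"dy": 0,"dz": -0.18,"spin": -0.62,"hand": 1},{"dx": 0,"dy": 0,"dz": -0.21,"spin": -0.71,"hand": 1},{"dx": 0,"dy": 0,"dz": -0.24,"spin": -0.8,"hand": 1},{"dx": 0,"dy": 0,"dz": -0.26,"spin": -0.89,"hand": 1}]}}

```text
t: 6.08
ee_pos: [0.5416, 0.0203, 0.0682]
tcp_rot: [0.549, 0.836, -0.0, -0.001]
force: [5.0, 0.4, -10.5]
width: 0.0317
grip_force: 30.0
```

{"api": "jog_arm", "payload": {"steps": [{"dx": 0,"dy": 0,"dz": 0,"spin": 0.08,"hand": 1},{"dx": 0,"dy": 0,"dz": 0,"spin": 0.17,"hand": 1},{"dx": 0,"dy": 0,"dz": -0.02,"spin": 0.26,"hand": 1},{"dx": 0,"dy": 0,"dz": -0.05,"spin": 0.35,"hand": 1},{"dx": 0,"dy": 0,"dz": -0.08,"spin": 0.44,"hand": 1},{"dx": 0,"dy": 0,"dz": -0.11,"spin": 0.53,"hand": 1},{"dx": 0,"dy": 0,"dz": -0.14,"spin": 0.62,"hand": 1},{"dx": 0,"dy": 0,"dz": -0.17,"spin": 0.71,"hand": 1},{"dx": 0,"dy": 0,"dz": -0.2,"spin": 0.8,"hand": 1},{"dx": 0,"dy": 0,"dz": -0.22,"spin": 0.89,"hand": 1}]}}

```text
t: 6.92
ee_pos: [0.5414, 0.0201, 0.0702]
tcp_rot: [0.857, 0.515, -0.001, -0.0]
force: [2.4, 0.2, -11.6]
width: 0.032
grip_force: 29.9
```

```bash
cat > st.py <<'E'
from h import *
o=bot.get_obs();Y=R.from_quat(o['tcp_rot']).apply([0,1,0])
print(o['ee_pos'].round(4),'yaw',np.arctan2(Y[1],Y[0]).round(3),o['force'].round(1),o['moment'].round(2),o['grip_force'],o['width'],o['joint_pos'].round(3))
def bz():
    p,d=bot.grab_frame("top");W=cloud("top",d);z=W[...,2];m=(d>0)&(W[...,0]>.47)&(W[...,0]<.69)&(W[...,1]>-.05)&(W[...,1]<.075)
    for a in((W[...,0]<.51)&(W[...,0]>.485),(W[...,0]>.64)&(W[...,0]<.67)):
        k=m&a&(z>.03)&(z<.058);print('block end z',np.median(z[k]).round(4),k.sum())
    k=m&(z>.0595)&(z<.15)&(W[...,0]>.59);print('round',np.median(W[k],0).round(4))
if __name__=="__main__":bz()
E
python3 st.py
```

```text
[0.5414 0.0201 0.0702] yaw -0.49 [  2.4   0.2 -11.6] [-0.12 -0.46  0.38] 29.863975290209055 0.03197016685447172 [-0.049  0.555  1.793 -0.     0.795  0.441]
block end z 0.0442 1
block end z 0.0434 1001
round [0.6198 0.0185 0.0654]
```

{"api": "jog_arm", "payload": {"steps": [{"dx": 0,"dy": 0,"dz": 0,"spin": -0.08,"hand": 1},{"dx": 0,"dy": 0,"dz": 0,"spin": -0.17,"hand": 1},{"dx": 0,"dy": 0,"dz": -0.03,"spin": -0.26,"hand": 1},{"dx": 0,"dy": 0,"dz": -0.06,"spin": -0.35,"hand": 1},{"dx": 0,"dy": 0,"dz": -0.09,"spin": -0.44,"hand": 1},{"dx": 0,"dy": 0,"dz": -0.12,"spin": -0.53,"hand": 1},{"dx": 0,"dy": 0,"dz": -0.15,"spin": -0.62,"hand": 1},{"dx": 0,"dy": 0,"dz": -0.18,"spin": -0.71,"hand": 1},{"dx": 0,"dy": 0,"dz": -0.21,"spin": -0.8,"hand": 1},{"dx": 0,"dy": 0,"dz": -0.24,"spin": -0.89,"hand": 1}]}}

```text
t: 7.8
ee_pos: [0.5416, 0.0203, 0.0727]
tcp_rot: [0.548, 0.836, -0.0, -0.001]
force: [4.3, 0.3, -13.7]
width: 0.0322
grip_force: 30.1
```

{"api": "jog_arm", "payload": {"steps": [{"dx": 0,"dy": 0,"dz": 0,"spin": 0.08,"hand": 1},{"dx": 0,"dy": 0,"dz": 0,"spin": 0.17,"hand": 1},{"dx": 0,"dy": 0,"dz": -0.03,"spin": 0.26,"hand": 1},{"dx": 0,"dy": 0,"dz": -0.06,"spin": 0.35,"hand": 1},{"dx": 0,"dy": 0,"dz": -0.09,"spin": 0.44,"hand": 1},{"dx": 0,"dy": 0,"dz": -0.12,"spin": 0.53,"hand": 1},{"dx": 0,"dy": 0,"dz": -0.15,"spin": 0.62,"hand": 1},{"dx": 0,"dy": 0,"dz": -0.18,"spin": 0.71,"hand": 1},{"dx": 0,"dy": 0,"dz": -0.21,"spin": 0.8,"hand": 1},{"dx": 0,"dy": 0,"dz": -0.24,"spin": 0.89,"hand": 1}]}}

```text
t: 8.63
ee_pos: [0.5414, 0.0202, 0.0751]
tcp_rot: [0.857, 0.515, -0.001, -0.001]
force: [3.1, -0.8, -12.6]
width: 0.0317
grip_force: 29.9
```

```bash
python3 st.py; python3 - <<'E'
from h import *
p,d=bot.grab_frame("scene");cv2.imwrite("pics/s4.png",cv2.resize(p[120:280,230:430,::-1],None,fx=3.5,fy=3.5))
E
```

```text
[0.5414 0.0202 0.0751] yaw -0.488 [  3.1  -0.8 -12.6] [-0.13 -0.36  0.29] 29.85305417329073 0.031739942742344714 [-0.049  0.547  1.791 -0.     0.805  0.439]
block end z 0.0444 2
block end z 0.0434 995
round [0.6198 0.0185 0.0652]
```

View pics/s4.png

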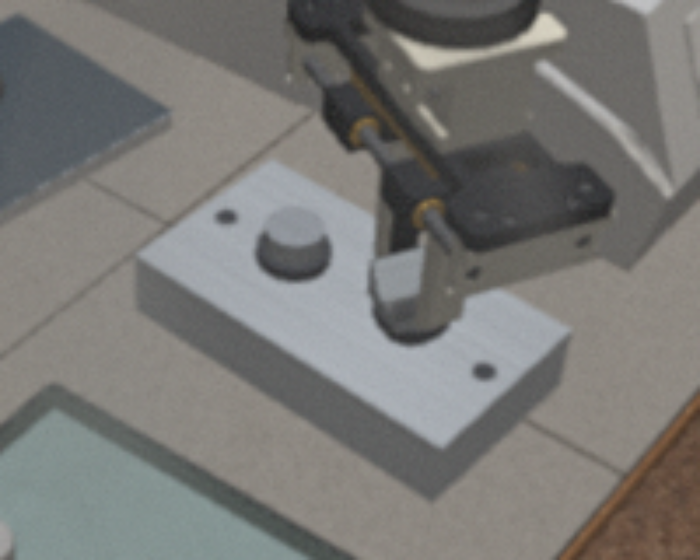

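The anvil has risen with the fingers (collar edge moved from crop row 350 to 342) and the block is still flat. Continue.

{"api": "jog_arm", "payload": {"steps": [{"dx": 0,"dy": 0,"dz": 0,"spin": -0.08,"hand": 1},{"dx": 0,"dy": 0,"dz": 0,"spin": -0.17,"hand": 1},{"dx": 0,"dy": 0,"dz": -0.03,"spin": -0.26,"hand": 1},{"dx": 0,"dy": 0,"dz": -0.06,"spin": -0.35,"hand": 1},{"dx": 0,"dy": 0,"dz": -0.09,"spin": -0.44,"hand": 1},{"dx": 0,"dy": 0,"dz": -0.12,"spin": -0.53,"hand": 1},{"dx": 0,"dy": 0,"dz": -0.15,"spin": -0.62,"hand": 1},{"dx": 0,"dy": 0,"dz": -0.18,"spin": -0.71,"hand": 1},{"dx": 0,"dy": 0,"dz": -0.21,"spin": -0.8,"hand": 1},{"dx": 0,"dy": 0,"dz": -0.24,"spin": -0.89,"hand": 1}]}}

```text
t: 9.57
ee_pos: [0.5416, 0.0202, 0.0779]
tcp_rot: [0.547, 0.837, -0.0, -0.001]
force: [1.6, -0.3, -11.3]
width: 0.0317
grip_force: 30.0
```

{"api": "jog_arm", "payload": {"steps": [{"dx": 0,"dy": 0,"dz": 0,"spin": 0.08,"hand": 1},{"dx": 0,"dy": 0,"dz": 0,"spin": 0.17,"hand": 1},{"dx": 0,"dy": 0,"dz": -0.03,"spin": 0.26,"hand": 1},{"dx": 0,"dy": 0,"dz": -0.06,"spin": 0.35,"hand": 1},{"dx": 0,"dy": 0,"dz": -0.09,"spin": 0.44,"hand": 1},{"dx": 0,"dy": 0,"dz": -0.12,"spin": 0.53,"hand": 1},{"dx": 0,"dy": 0,"dz": -0.15,"spin": 0.62,"hand": 1},{"dx": 0,"dy": 0,"dz": -0.18,"spin": 0.71,"hand": 1},{"dx": 0,"dy": 0,"dz": -0.21,"spin": 0.8,"hand": 1},{"dx": 0,"dy": 0,"dz": -0.24,"spin": 0.89,"hand": 1}]}}

```text
t: 10.4
ee_pos: [0.5415, 0.0202, 0.0805]
tcp_rot: [0.856, 0.516, -0.001, -0.0]
force: [0.6, 1.6, -11.1]
width: 0.0317
grip_force: 29.8
```

```bash
python3 st.py
```

```text
[0.5415 0.0202 0.0805] yaw -0.486 [  0.6   1.6 -11.1] [ 0.07 -0.08  0.21] 29.842185247689486 0.031717688258877226 [-0.049  0.538  1.789  0.     0.816  0.437]
block end z 0.0435 2
block end z 0.0433 977
round [0.6198 0.0184 0.0652]
```

Forces are staying low; four more strokes like these.

{"api": "jog_arm", "payload": {"steps": [{"dx": 0,"dy": 0,"dz": 0,"spin": -0.08,"hand": 1},{"dx": 0,"dy": 0,"dz": -0.02,"spin": -0.17,"hand": 1},{"dx": 0,"dy": 0,"dz": -0.05,"spin": -0.26,"hand": 1},{"dx": 0,"dy": 0,"dz": -0.08,"spin": -0.35,"hand": 1},{"dx": 0,"dy": 0,"dz": -0.11,"spin": -0.44,"hand": 1},{"dx": 0,"dy": 0,"dz": -0.14,"spin": -0.53,"hand": 1},{"dx": 0,"dy": 0,"dz": -0.17,"spin": -0.62,"hand": 1},{"dx": 0,"dy": 0,"dz": -0.2,"spin": -0.71,"hand": 1},{"dx": 0,"dy": 0,"dz": -0.23,"spin": -0.8,"hand": 1},{"dx": 0,"dy": 0,"dz": -0.26,"spin": -0.89,"hand": 1}]}}

```text
t: 11.28
ee_pos: [0.5418, 0.0201, 0.0832]
tcp_rot: [0.547, 0.837, -0.0, -0.0]
force: [1.6, -0.4, -8.7]
width: 0.0319
grip_force: 29.9
```

{"api": "jog_arm", "payload": {"steps": [{"dx": 0,"dy": 0,"dz": 0,"spin": 0.08,"hand": 1},{"dx": 0,"dy": 0,"dz": -0.02,"spin": 0.17,"hand": 1},{"dx": 0,"dy": 0,"dz": -0.05,"spin": 0.26,"hand": 1},{"dx": 0,"dy": 0,"dz": -0.08,"spin": 0.35,"hand": 1},{"dx": 0,"dy": 0,"dz": -0.11,"spin": 0.44,"hand": 1},{"dx": 0,"dy": 0,"dz": -0.14,"spin": 0.53,"hand": 1},{"dx": 0,"dy": 0,"dz": -0.17,"spin": 0.62,"hand": 1},{"dx": 0,"dy": 0,"dz": -0.2,"spin": 0.71,"hand": 1},{"dx": 0,"dy": 0,"dz": -0.23,"spin": 0.8,"hand": 1},{"dx": 0,"dy": 0,"dz": -0.26,"spin": 0.89,"hand": 1}]}}

```text
t: 12.12
ee_pos: [0.5421, 0.0201, 0.0865]
tcp_rot: [0.856, 0.517, -0.0, -0.0]
force: [0.2, -0.5, -3.0]
width: 0.0316
grip_force: 29.9
```

{"api": "jog_arm", "payload": {"steps": [{"dx": 0,"dy": 0,"dz": 0,"spin": -0.08,"hand": 1},{"dx": 0,"dy": 0,"dz": -0.02,"spin": -0.17,"hand": 1},{"dx": 0,"dy": 0,"dz": -0.05,"spin": -0.26,"hand": 1},{"dx": 0,"dy": 0,"dz": -0.08,"spin": -0.35,"hand": 1},{"dx": 0,"dy": 0,"dz": -0.11,"spin": -0.44,"hand": 1},{"dx": 0,"dy": 0,"dz": -0.14,"spin": -0.53,"hand": 1},{"dx": 0,"dy": 0,"dz": -0.17,"spin": -0.62,"hand": 1},{"dx": 0,"dy": 0,"dz": -0.2,"spin": -0.71,"hand": 1},{"dx": 0,"dy": 0,"dz": -0.23,"spin": -0.8,"hand": 1},{"dx": 0,"dy": 0,"dz": -0.26,"spin": -0.89,"hand": 1}]}}

```text
t: 12.95
ee_pos: [0.5421, 0.0201, 0.0891]
tcp_rot: [0.547, 0.837, 0.0, -0.0]
force: [1.1, 0.5, -3.2]
width: 0.0316
grip_force: 29.9
```

{"api": "jog_arm", "payload": {"steps": [{"dx": 0,"dy": 0,"dz": 0,"spin": 0.08,"hand": 1},{"dx": 0,"dy": 0,"dz": -0.02,"spin": 0.17,"hand": 1},{"dx": 0,"dy": 0,"dz": -0.05,"spin": 0.26,"hand": 1},{"dx": 0,"dy": 0,"dz": -0.08,"spin": 0.35,"hand": 1},{"dx": 0,"dy": 0,"dz": -0.11,"spin": 0.44,"hand": 1},{"dx": 0,"dy": 0,"dz": -0.14,"spin": 0.53,"hand": 1},{"dx": 0,"dy": 0,"dz": -0.17,"spin": 0.62,"hand": 1},{"dx": 0,"dy": 0,"dz": -0.2,"spin": 0.71,"hand": 1},{"dx": 0,"dy": 0,"dz": -0.23,"spin": 0.8,"hand": 1},{"dx": 0,"dy": 0,"dz": -0.26,"spin": 0.89,"hand": 1}]}}

```text
t: 13.78
ee_pos: [0.5421, 0.0201, 0.0917]
tcp_rot: [0.856, 0.517, 0.0, -0.0]
force: [-0.2, -0.3, -1.9]
width: 0.032
grip_force: 29.9
```

```bash
python3 st.py; python3 - <<'E'
from h import *
p,d=bot.grab_frame("scene");cv2.imwrite("pics/s5.png",cv2.resize(p[120:280,230:430,::-1],None,fx=3.5,fy=3.5))
E
```

```text
[0.5421 0.0201 0.0917] yaw -0.485 [-0.2 -0.3 -1.9] [-0.05  0.06 -0.02] 29.87152799963951 0.03203407358099254 [-0.049  0.521  1.783  0.     0.838  0.436]
block end z 0.0434 11
block end z 0.0432 948
round [0.6198 0.0184 0.0653]
```

View pics/s5.png

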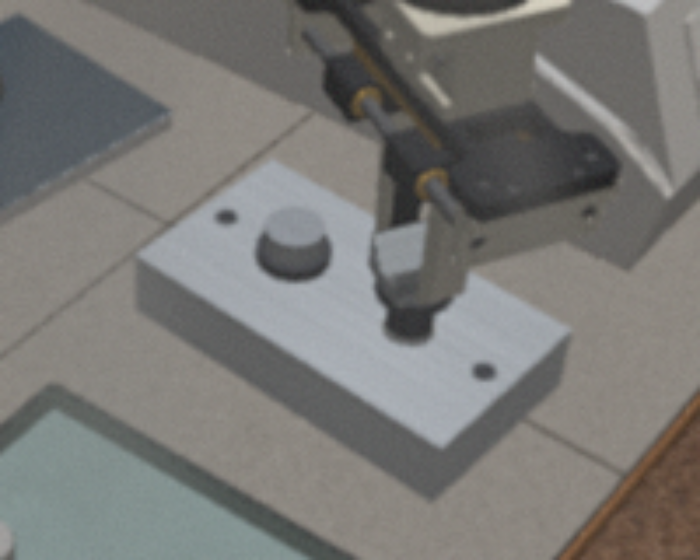

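The stem is visible, standing out of the bore at crop (408,325), with only its weight on the wrist: it is free. Lift it straight up.

{"api": "jog_arm", "payload": {"steps": [{"dx": 0,"dy": 0,"dz": -0.1,"spin": -0.05,"hand": 1},{"dx": 0,"dy": 0,"dz": -0.2,"spin": -0.1,"hand": 1},{"dx": 0,"dy": 0,"dz": -0.4,"spin": -0.15,"hand": 1},{"dx": 0,"dy": 0,"dz": -0.7,"spin": -0.2,"hand": 1},{"dx": 0,"dy": 0,"dz": -1.2,"spin": -0.25,"hand": 1},{"dx": 0,"dy": 0,"dz": -2.0,"spin": -0.3,"hand": 1},{"dx": 0,"dy": 0,"dz": -3.0,"spin": -0.35,"hand": 1},{"dx": 0,"dy": 0,"dz": -4.0,"spin": -0.4,"hand": 1},{"dx": 0,"dy": 0,"dz": -4.8,"spin": -0.44,"hand": 1},{"dx": 0,"dy": 0,"dz": -5,"spin": -0.45,"hand": 1}]}}

```text
t: 14.72
ee_pos: [0.5426, 0.0201, 0.1427]
tcp_rot: [0.717, 0.697, 0.001, 0.001]
force: [-0.3, -0.1, -2.1]
width: 0.0316
grip_force: 29.9
```

```bash
python3 st.py; python3 - <<'E'
from h import *
print(rel([.540,.2,.14]))
p,d=bot.grab_frame("scene");cv2.imwrite("pics/s6.png",cv2.resize(p[120:280,230:430,::-1],None,fx=3.5,fy=3.5))
E
```

```text
[0.5426 0.0201 0.1427] yaw -0.028 [-0.3 -0.1 -2.1] [-0.05 -0.01 -0.03] 29.87539429217577 0.03162360094143009 [-0.049  0.444  1.752  0.     0.943 -0.02 ]
block end z 0.0435 42
block end z 0.0433 489
round [0.6166 0.0069 0.0653]
[17.9713767  -0.80480508  0.23731244]
```

View pics/s6.png

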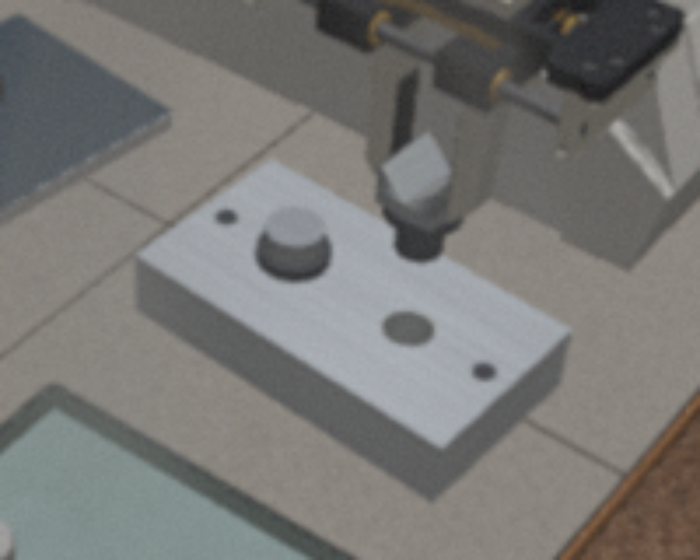

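The anvil hangs upright and clear (stem foot at crop (418,258)), with the empty bore at (408,328) and the block flat. Carry it over the tray.

{"api": "jog_arm", "payload": {"steps": [{"dx": 0.5,"dy": 0,"dz": 0,"spin": 0,"hand": 1},{"dx": 2,"dy": -0.1,"dz": 0,"spin": 0,"hand": 1},{"dx": 4.5,"dy": -0.2,"dz": 0,"spin": 0,"hand": 1},{"dx": 7.5,"dy": -0.4,"dz": 0,"spin": 0,"hand": 1},{"dx": 10.5,"dy": -0.6,"dz": 0,"spin": 0,"hand": 1},{"dx": 13.5,"dy": -0.8,"dz": 0,"spin": 0,"hand": 1},{"dx": 16,"dy": -0.8,"dz": 0,"spin": 0,"hand": 1},{"dx": 17.5,"dy": -0.8,"dz": 0,"spin": 0,"hand": 1},{"dx": 18,"dy": -0.8,"dz": 0,"spin": 0,"hand": 1},{"dx": 18,"dy": -0.8,"dz": 0,"spin": 0,"hand": 1}]}}

```text
t: 15.65
ee_pos: [0.5403, 0.2012, 0.1408]
tcp_rot: [0.719, 0.695, -0.0, -0.0]
force: [0.4, -0.8, -3.6]
width: 0.0321
grip_force: 29.9
```

```bash
python3 - <<'E'
from h import *
for z in(.09,.095,.1,.105):print(z,plane("scene",[(349.4,194.6)],z).round(4),'expect .5367 .0305')
o=bot.get_obs();print(o['ee_pos'],o['force'],o['tcp_rot'])
E
```

```text
0.09 [[0.5394 0.0216 0.09  ]] expect .5367 .0305
0.095 [[0.5367 0.0266 0.095 ]] expect .5367 .0305
0.1 [[0.5339 0.0315 0.1   ]] expect .5367 .0305
0.105 [[0.5311 0.0364 0.105 ]] expect .5367 .0305
[0.54034387 0.20120962 0.1407655 ] [ 0.35980631 -0.82997857 -3.62513526] [ 7.19338409e-01  6.94659636e-01 -4.21865386e-04 -2.54095567e-04]
```

{"api": "jog_arm", "payload": {"steps": [{"dx": 0,"dy": 0,"dz": 0.5,"spin": 0,"hand": 1},{"dx": 0,"dy": 0,"dz": 1.7,"spin": 0,"hand": 1},{"dx": 0,"dy": 0,"dz": 3.2,"spin": 0,"hand": 1},{"dx": 0,"dy": 0,"dz": 4.8,"spin": 0,"hand": 1},{"dx": 0,"dy": 0,"dz": 6.2,"spin": 0,"hand": 1},{"dx": 0,"dy": 0,"dz": 7.3,"spin": 0,"hand": 1},{"dx": 0,"dy": 0,"dz": 8.0,"spin": 0,"hand": 1},{"dx": 0,"dy": 0,"dz": 8.4,"spin": 0,"hand": 1},{"dx": 0,"dy": 0,"dz": 8.6,"spin": 0,"hand": 1},{"dx": 0,"dy": 0,"dz": 8.6,"spin": 0,"hand": 1}]}}

```text
t: 16.48
ee_pos: [0.5409, 0.2002, 0.0554]
tcp_rot: [0.72, 0.694, 0.0, 0.0]
force: [-0.4, 0.4, -2.9]
width: 0.0319
grip_force: 29.9
```

{"api": "jog_arm", "payload": {"steps": [{"dx": 0,"dy": 0,"dz": 0.05,"spin": 0,"hand": 1},{"dx": 0,"dy": 0,"dz": 0.1,"spin": 0,"hand": 1},{"dx": 0,"dy": 0,"dz": 0.15,"spin": 0,"hand": 1},{"dx": 0,"dy": 0,"dz": 0.2,"spin": 0,"hand": 1},{"dx": 0,"dy": 0,"dz": 0.25,"spin": 0,"hand": 1},{"dx": 0,"dy": 0,"dz": 0.3,"spin": 0,"hand": 1},{"dx": 0,"dy": 0,"dz": 0.35,"spin": 0,"hand": 1},{"dx": 0,"dy": 0,"dz": 0.4,"spin": 0,"hand": 1},{"dx": 0,"dy": 0,"dz": 0.45,"spin": 0,"hand": 1},{"dx": 0,"dy": 0,"dz": 0.45,"spin": 0,"hand": 1}]}}

```text
t: 17.32
ee_pos: [0.5407, 0.2003, 0.0508]
tcp_rot: [0.72, 0.694, -0.0, -0.0]
force: [0.2, 0.5, -3.3]
width: 0.0319
grip_force: 29.9
```

{"api": "jog_arm", "payload": {"steps": [{"dx": 0,"dy": 0,"dz": 0.05,"spin": 0,"hand": 1},{"dx": 0,"dy": 0,"dz": 0.1,"spin": 0,"hand": 1},{"dx": 0,"dy": 0,"dz": 0.15,"spin": 0,"hand": 1},{"dx": 0,"dy": 0,"dz": 0.2,"spin": 0,"hand": 1},{"dx": 0,"dy": 0,"dz": 0.25,"spin": 0,"hand": 1},{"dx": 0,"dy": 0,"dz": 0.3,"spin": 0,"hand": 1},{"dx": 0,"dy": 0,"dz": 0.35,"spin": 0,"hand": 1},{"dx": 0,"dy": 0,"dz": 0.4,"spin": 0,"hand": 1},{"dx": 0,"dy": 0,"dz": 0.4,"spin": 0,"hand": 1},{"dx": 0,"dy": 0,"dz": 0.4,"spin": 0,"hand": 1}]}}

```text
t: 18.15
ee_pos: [0.5408, 0.2003, 0.047]
tcp_rot: [0.72, 0.694, 0.0, 0.0]
force: [-0.5, -0.3, -2.6]
width: 0.0316
grip_force: 29.9
```

{"api": "jog_arm", "payload": {"steps": [{"dx": 0,"dy": 0,"dz": 0.03,"spin": 0,"hand": 1},{"dx": 0,"dy": 0,"dz": 0.06,"spin": 0,"hand": 1},{"dx": 0,"dy": 0,"dz": 0.09,"spin": 0,"hand": 1},{"dx": 0,"dy": 0,"dz": 0.12,"spin": 0,"hand": 1},{"dx": 0,"dy": 0,"dz": 0.15,"spin": 0,"hand": 1},{"dx": 0,"dy": 0,"dz": 0.18,"spin": 0,"hand": 1},{"dx": 0,"dy": 0,"dz": 0.2,"spin": 0,"hand": 1},{"dx": 0,"dy": 0,"dz": 0.2,"spin": 0,"hand": 1},{"dx": 0,"dy": 0,"dz": 0.2,"spin": 0,"hand": 1},{"dx": 0,"dy": 0,"dz": 0.2,"spin": 0,"hand": 1}]}}

```text
t: 18.98
ee_pos: [0.541, 0.2004, 0.0468]
tcp_rot: [0.72, 0.694, 0.0, 0.0]
force: [-7.3, -2.4, 21.9]
width: 0.032
grip_force: 29.9
```

Foot is on the floor. Ease off the press, open part-way, and rise.

{"api": "jog_arm", "payload": {"steps": [{"dx": 0,"dy": 0,"dz": -0.1,"spin": 0,"hand": 1},{"dx": 0,"dy": 0,"dz": -0.18,"spin": 0,"hand": 1},{"dx": 0,"dy": 0,"dz": -0.18,"spin": 0,"hand": 1},{"dx": 0,"dy": 0,"dz": -0.18,"spin": 0,"hand": 0.25},{"dx": 0,"dy": 0,"dz": -0.18,"spin": 0,"hand": 0.1},{"dx": 0,"dy": 0,"dz": -0.18,"spin": 0,"hand": -0.1},{"dx": 0,"dy": 0,"dz": -0.18,"spin": 0,"hand": -0.3},{"dx": 0,"dy": 0,"dz": -0.18,"spin": 0,"hand": -0.3},{"dx": 0,"dy": 0,"dz": -0.18,"spin": 0,"hand": -0.3},{"dx": 0,"dy": 0,"dz": -0.18,"spin": 0,"hand": -0.3}]}}

```text
t: 19.82
ee_pos: [0.5408, 0.2003, 0.0467]
tcp_rot: [0.72, 0.694, -0.0, -0.0]
force: [-0.1, -0.8, 0.4]
width: 0.0599
grip_force: 0.0
```

{"api": "jog_arm", "payload": {"steps": [{"dx": 0,"dy": 0,"dz": -0.3,"spin": 0,"hand": -0.3},{"dx": 0,"dy": 0,"dz": -1,"spin": 0,"hand": -0.3},{"dx": 0,"dy": 0,"dz": -2,"spin": 0,"hand": -0.3},{"dx": 0,"dy": 0,"dz": -3.5,"spin": 0,"hand": -0.3},{"dx": 0,"dy": 0,"dz": -5.5,"spin": 0,"hand": -0.3},{"dx": 0,"dy": 0,"dz": -7.5,"spin": 0,"hand": -0.3},{"dx": 0,"dy": 0,"dz": -9.5,"spin": 0,"hand": -0.3},{"dx": 0,"dy": 0,"dz": -11,"spin": 0,"hand": -0.3},{"dx": 0,"dy": 0,"dz": -12,"spin": 0,"hand": -0.3},{"dx": 0,"dy": 0,"dz": -12,"spin": 0,"hand": -0.3}]}}

```text
t: 20.65
ee_pos: [0.5418, 0.2006, 0.1695]
tcp_rot: [0.72, 0.694, 0.002, 0.001]
force: [-0.2, 0.5, -0.4]
width: 0.06
grip_force: 0.0
```

```bash
python3 st.py; python3 - <<'E'
from h import *
p,d=bot.grab_frame("scene");cv2.imwrite("pics/s7.png",cv2.resize(p[130:370,180:430,::-1],None,fx=2.4,fy=2.4))
E
```

```text
[0.5418 0.2006 0.1695] yaw -0.037 [-0.2  0.5 -0.4] [-0.06  0.05 -0.01] 0.0 0.059963924626441484 [ 0.274  0.466  1.64  -0.     1.032  0.311]
block end z 0.0435 978
block end z 0.0433 1159
round [0.6182 0.0167 0.0652]
```

View pics/s7.png

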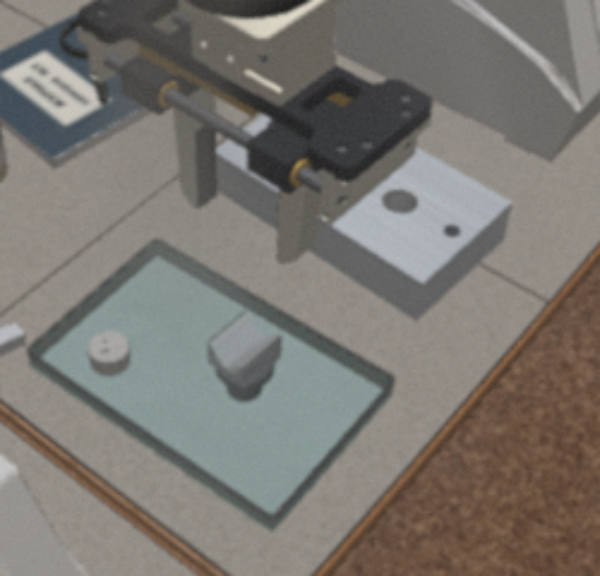

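The anvil stands upright in the tray at crop (245,358). The slug at (108,352) is undisturbed, the block is flat, and the gripper is clear, so I'm handing in.

```bash
python3 -c "
from rig import bot
print(bot.job_done())"
```

```text
the job is handed in; nothing more can be done
None
```

The V anvil was twisted free and is standing upright in the tray; the block is flat with the round anvil seated, the slug is where it was, and the job is handed in (about 21 s on the clock, no verdict returned).

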